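# Switch the lamp's filter selector to green

## Task

On the lamp housing, change the filter from amber to green: pull the sprung selector knob up out of its notch, turn it towards the green stud, and feel for the notch there until the knob snaps fully down. The stud marks the notch only roughly, so search gently and never wrench the knob against its notches or yank it hard against its stop; then let go and leave the phone, the molecule model and the lens stand where they are.

Things in the scene. Friction and masses are not known exactly. Their poses are not given: they have to be found in the camera images.
- knob_grip (a point): Middle of the black bar grip of the selector knob, on the knob's upright turning axis. The bar is 56 mm long along this frame's x (towards its pointer end, white line on top), 14 mm wide (y) and reaches from 24 mm below this point, where it meets the skirt, to 15 mm above it. z up. Seated, this point is 125 mm above the table, 40 mm above the housing's flat top
- pointer_tip (a point): Pointer end of the knob, on the rim of its round black skirt, 38 mm from the turning axis, in line with the bar. The skirt is 76 mm across and 5 mm thick, its top face 24 mm below the bar's middle point; it rises and turns with the knob (about 0.1 kg)
- spindle (a joint): Turn of the knob about its upright axis in rad, 0 at the amber start notch, growing anticlockwise seen from above (limits -1.75 and 1.75). Turns easily (0.02 N m) once lifted
- knob (a joint): Lift of the knob in m: 0 fully down in a notch; 0.007 when its peg rests on the flat land between notches; hard stop at 0.013. It turns only when lifted 0.007 or more. A spring pulls it down with 6 N at 0, about 10 N at the stop; let loose above a notch it snaps down by itself
- detent: Index ring under the skirt, origin on the axis at the housing's top. A peg 5 mm wide under the pointer, 32 mm from the axis, drops into notches 7 mm wide and deep: one at turn 0, and one each 0.1 to 0.28 rad to one side or the other of the green and the red stud's direction, different each time; flat land for 0.4 rad each side. More than 40 N on peg, ring or pull stop harms them
- stud_green: Green round stud 14 mm across and 4 mm high on the housing's top, 52 mm from the turning axis, origin at its underside; its direction from the axis marks the green position roughly, about 1.2 rad to one side of the start position. Which side changes
- stud_red: Red stud of the same size, on the other side
- lamp: Grey lamp housing, fixed, 170 by 150 mm foot, flat top 85 mm above the table, origin under its centre on the table; a black snout with a glowing lens sticks out to 117 mm at +x. The knob's axis is at its centre; the amber stud and start direction lie to its +x
- phone: Black phone lying on the table, 150 x 72 x 9 mm, origin at its underside's centre. Leave alone
- molecule: Ring-shaped ball-and-stick molecule model with black and green balls, 180 mm across, 26 mm high, origin at the underside's centre. Leave alone
- lens: Round lens on a steel post and disc foot 70 mm across, 130 mm high, origin at its foot. Leave alone
Things that resemble listed ones, but are neither listed nor needed, are in the scene too. What is shaped like the lamp but brown or pink is not meant.

How it is judged:
On the way, in this order (a step that is already met when the one before it is completed fails the run):
1. the knob is pulled up out of the start notch (value of joint knob above 0.0065 m and horizontal distance between pointer_tip and stud_green above 0.035 m), for 0.1 s.
2. the pointer is turned to the green side (horizontal distance between pointer_tip and stud_green below 0.028 m), for 0.1 s.
At the end, for the whole second after the job is handed in: the knob is fully down (lift under 2 mm) in the notch by the green stud (pointer end within 24 mm of the stud, seen from above), at rest and let go (value of joint knob below 0.002 m and horizontal distance between pointer_tip and stud_green below 0.024 m and velocity of joint spindle between -0.1 and 0.1 rad/s); the robot touches nothing.
It fails at once if the knob's peg is wrenched or its stop yanked: more than 40 N between knob and index ring (contact force between knob and detent above 40 N).
It fails at once if the phone, molecule model or lens stand is moved by more than 15 mm (distance of any of phone, molecule, lens from where it was at the start of the episode above 0.015 m).
It also fails if it takes over 48 s, if anything falls off the work surface, if the arm or the gripper's body presses on something with over 40 N, if the wrist force passes 120 N, or if a joint passes its speed limit or range.

## Robot

A 6-joint arm with a two-finger parallel gripper is mounted at the origin on the work surface. World frame = base frame: x ahead of the robot, y to its left, z up, the work surface at z = 0. Lengths are in m, angles in rad, forces in N, time in s.
With the tool pointing down it reaches from about 0.375 to 0.975 m from the base axis. Payload 3.8 kg.
Tool frame: the origin (TCP) lies midway between the tips of the shut fingers; the grasp point (between the pads) lies 19 mm behind it; z points along the fingers, y is the line along which they close (so a half turn about z gives the same grasp; the last joint's range is limited). The gripper opens to 85 mm and grips with 20 to 120 N. Pads are 22 mm wide; open, the fingers measure 114 mm over their backs; the gripper's body (76 mm by 85 mm) begins 54 mm behind the grasp point. The pads swing forward as they close: fully open they stand 13 mm farther back than shut.
Start: joints at [-0.037, 0.264, 1.604, -0, 1.274, -0.037], TCP at [0.675, -0, 0.231] pointing down, gripper open.
Joint ranges: [-2.63, 2.63], [-0.94, 2.18], [0.31, 2.57], [-1.31, 4.45], [0, 2.66], [-2.55, 2.55]. Speed limits (rad/s): [2.57, 2.57, 3.14, 3.14, 3.14, 3.14].

## Interface

Orientations are given as a rotation vector (axis times angle).
In Python, from workcell import bot gives the robot as it stands.
- The arm moves only by the tool jog_arm, never from a script. Its argument "motion" is a list of rows, each a list of 5 numbers: the opening, from -1 (shut) to 1 (fully open), then the shift along the tool's x, y, z in mm, then the turn about the tool's z in degrees. In form: [[claw, x, y, z, twist], ...]. A call has 1 to 10 rows; each row shifts and turns the commanded pose from where the row before left it, along the tool's axes as they then stand; what a row does not reach is not made up. A row lasts 1/12 s, in which the tool goes at most 41.7 mm and 7.16 degrees, less where a joint would pass 70% of its speed; a pose out of reach is approached as far as the arm can. A call with a gripper value outside its range is refused whole. The fingers move at their own pace and stop on an object; "force" is the grip in N (left out, the last holds). Time passes only in rows, so rows that do not move let the fingers close. It gives the time, the measured TCP pose, the force, the opening and the grip force at its end, in the units of the state.
- bot.read_state(): the state, without advancing time (a new reading comes with each control period).
- bot.read_camera(name): name is "scene" or "side" or "wrist"; returns (picture, depth): 400x640x3 uint8, red, green, blue; 400x640 float32, m along the optical axis (not along the pixel's ray), 0 where there is no reading.
- bot.get_calibration(name): a dict with "vfov" (degrees; the focal length in pixels is half the picture's height over the tangent of half this angle, whatever the lens; pixels are square), "cx", "cy" (the principal point, pixels), "dist" ([k1, k2, p1, p2, k3] as OpenCV has them; the pictures are not rectified), "rvec" (rotation vector, rad) and "tvec" (3), from world to camera coordinates, as OpenCV has them; the wrist camera has in their place "tool_from_camera" (4x4, takes a point from camera to tool coordinates, whose origin is the TCP and whose axes are the flange's). Camera axes: x right, y down, z forward; pixel columns grow to the right and rows downward; lengths in m; the calibration is good to about 2 mm. A picture is of the moment at which its call begins: read the wrist's pose just before it. get_calibration takes no time and is no camera call.
- bot.finish_job(): hands the job in; it is judged then, once.
The state is a dict: "time": time; "q": joint angles; "joint_vel": joint speeds; "joint_torque": joint torques, N m; "tool_pos": TCP position; "tcp_rot": TCP orientation; "wrist_force": force on the tool from outside, world axes, zero at the start; "torque": the same for the moment, N m; "width": opening from 0.0 (shut) to 1.0 (fully open); "grip_force": force on a finger pad.
Only numpy, scipy, OpenCV 4.12 (cv2) and the standard library are available. Lean on these libraries where they do the work, as an engineer would, in place of code of your own. Each camera call takes 0.05 s, during which the arm holds its last target. There are 200 camera calls.

## Working session

There is one attempt and no reset: what is moved stays moved. The work goes in short steps, Python scripts to look and compute and a tool call to move; the robot and the scene stay as the last step left them, time stands still between calls to the robot, and variables do not carry over. Pictures are saved under pics/ and viewed, at most 10 in all, crops included, and the job is handed in when it is done.

Besides the shell and the picture viewer there is one more tool, called after "Request:" as name(argument=value, ...), one argument or row to a line, values as JSON. jog_arm: Moves the arm, as the interface text tells. Its arguments: {"type":"object","properties":{"motion":{"type":"array"},"force":{"type":"number"}},"required":["motion"]}

```bash
mkdir -p pics
cat > h.py <<'E'
import numpy as np, cv2
from workcell import bot
def K(c,h=400):
    f=h/2/np.tan(np.radians(c["vfov"])/2); return np.array([[f,0,c["cx"]],[0,f,c["cy"]],[0,0,1.]])
def cam_pose(name,c):
    if name=="wrist":
        s=bot.read_state(); T=np.eye(4);T[:3,:3]=cv2.Rodrigues(np.array(s["tcp_rot"],float))[0];T[:3,3]=s["tool_pos"]
        return T@np.array(c["tool_from_camera"])
    R=cv2.Rodrigues(np.array(c["rvec"],float))[0];T=np.eye(4);T[:3,:3]=R.T;T[:3,3]=-R.T@np.array(c["tvec"]).ravel();return T
def plane(name,px,z,T=None):
    "pixels -> world points on the plane of height z"
    c=bot.get_calibration(name); T=cam_pose(name,c) if T is None else T
    u=cv2.undistortPoints(np.array(px,float).reshape(-1,1,2),K(c),np.array(c["dist"],float)).reshape(-1,2)
    d=np.c_[u,np.ones(len(u))]@T[:3,:3].T; o=T[:3,3]
    return o+d*((z-o[2])/d[:,2])[:,None]
def deep(name,px,D,T=None):
    c=bot.get_calibration(name); T=cam_pose(name,c) if T is None else T
    u=cv2.undistortPoints(np.array(px,float).reshape(-1,1,2),K(c),np.array(c["dist"],float)).reshape(-1,2)
    z=np.array([D[int(round(p[1])),int(round(p[0]))] for p in px])
    return (np.c_[u,np.ones(len(u))]*z[:,None])@T[:3,:3].T+T[:3,3]
E
python3 - <<'E'
from h import *
for n in ["scene","wrist"]:
    im,D=bot.read_camera(n); cv2.imwrite(f"pics/{n}0.png",im[...,::-1]); np.save(f"{n}0.npy",D)
s=bot.read_state();print(s)
E
```

```text
{'time': 0.1, 'q': array([-3.68963111e-02,  2.64694999e-01,  1.60525512e+00,  4.22586779e-05,
        1.27374936e+00, -3.68759989e-02]), 'joint_vel': array([ 0.0021881 , -0.00125107, -0.0029966 ,  0.00070894, -0.00226135,
       -0.00036142]), 'joint_torque': array([ 2.96398039e-04, -5.16707003e+01, -3.68589377e+01,  1.30520286e-05,
        6.22219843e-03,  5.24967299e-05]), 'tool_pos': array([6.74315018e-01, 3.99849163e-05, 2.30065433e-01]), 'tcp_rot': array([-2.22036627e+00, -2.22029361e+00,  2.20460528e-03]), 'wrist_force': array([ 0.68587155, -0.13989038, -0.04490731]), 'torque': array([ 0.01868553, -0.00696821,  0.00340206]), 'grip_force': 0.0, 'width': 0.9987904630548864}
```

View pics/scene0.png

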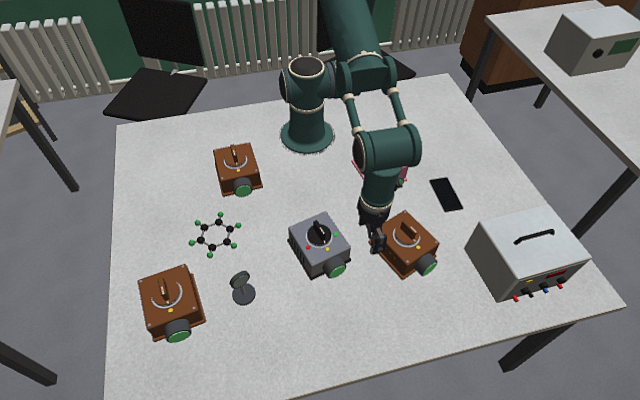

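View pics/wrist0.png

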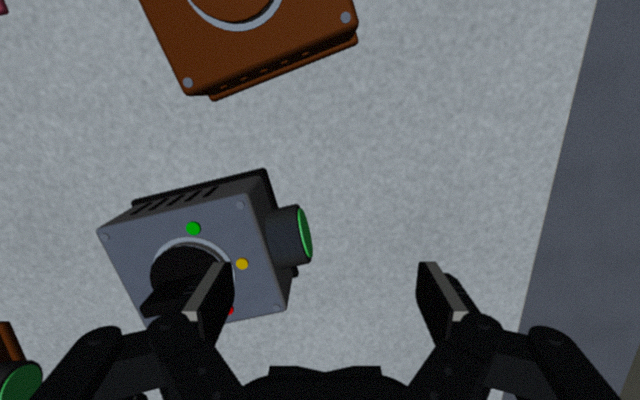

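The grey housing is at scene (320,240) and wrist (200,260). Lookalikes are the brown ones at scene (237,168), (170,300) and (408,243), plus a pink one behind the arm at about (385,172). In the wrist view, the green stud is at (194,228), amber at (242,264) and red at about (230,310). I'll check with a close crop and measure.

Run:
```python
from h import *
im=cv2.imread("pics/scene0.png")[200:290,270:370]; cv2.imwrite("pics/crop1.png",cv2.resize(im,(800,720)[:2] and (660,594),interpolation=cv2.INTER_CUBIC))
px=[(194,228),(242,264),(230,310)]
print(plane("wrist",px,.089)); print(deep("wrist",px,np.load("wrist0.npy")))
print(plane("scene",[(333,235),(327,250),(308,247)],.089))
```

```text
[[ 0.54625083 -0.04315531  0.089     ]
 [ 0.5894434  -0.08272796  0.089     ]
 [ 0.57207762 -0.13822184  0.089     ]]
[[ 0.54619407 -0.04321178  0.08887305]
 [ 0.58951478 -0.08258684  0.08924171]
 [ 0.57246469 -0.13737584  0.09008632]]
[[ 0.54740887 -0.05162448  0.089     ]
 [ 0.5946642  -0.0844161   0.089     ]
 [ 0.57015955 -0.1375716   0.089     ]]
```

View pics/crop1.png

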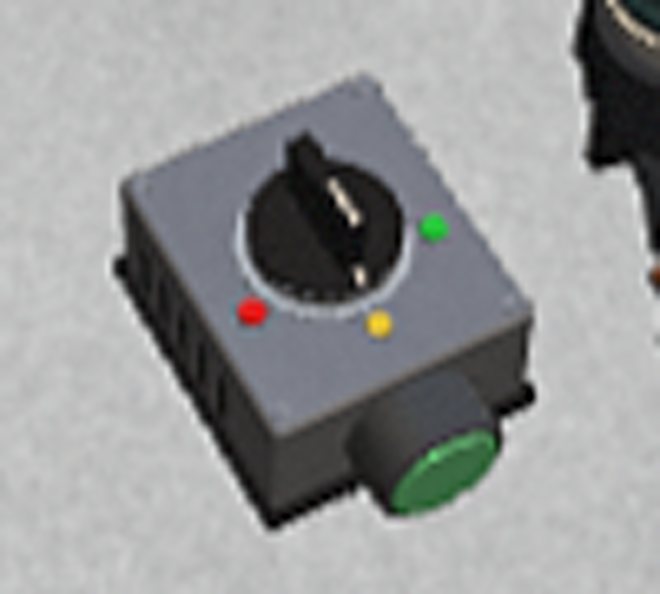

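The crop shows the grey housing with the knob, green stud at scene (335.8,234.5), amber at (327.4,249.1) and red at (308.3,247.3). The chords fit a 52 mm radius. The axis comes out at about (0.539,-0.096), with amber at 15° and green at 82°, so the turn is anticlockwise. I'll move closer for a better look.

Request:
jog_arm(
  motion=[
    [1, -12, -27, 0, 0],
    [1, -12, -27, 0, 0],
    [1, -12, -27, 0, 0],
    [1, -12, -27, 0, 0],
    [1, -12, -27, 0, 0],
    [1, 0, 0, 0, 0],
    [1, 0, 0, 0, 0],
  ],
  force=30,
)

```text
time: 0.68
tool_pos: [0.5387, -0.0604, 0.2309]
tcp_rot: [-2.223, -2.219, 0.0]
wrist_force: [0.5, 0.1, -1.2]
width: 0.998
grip_force: 0.0
```

Run:
```python
from h import *
c=bot.get_calibration("wrist");T=cam_pose("wrist",c);np.save("T1.npy",T)
im,D=bot.read_camera("wrist"); cv2.imwrite("pics/wrist1.png",im[...,::-1]); np.save("wrist1.npy",D)
s=bot.read_state();print(s["time"],s["tool_pos"],s["tcp_rot"])
hsv=cv2.cvtColor(im,cv2.COLOR_RGB2HSV)
for n,lo,hi in [("g",50,75),("y",20,32),("r",0,5)]:
    m=cv2.inRange(hsv,(lo,150,80),(hi,255,255)); N,_,st,ce=cv2.connectedComponentsWithStats(m)
    for i in range(1,N):
        if st[i,4]>60: print(n,ce[i].round(1),st[i,4],plane("wrist",[ce[i]],.089,T)[0].round(4))
```

```text
0.7333 [ 0.53984854 -0.06010847  0.2312579 ] [2.22220888e+00 2.22031406e+00 8.63689397e-04]
g [333.2 166.8] 179 [ 0.5453 -0.0432  0.089 ]
y [379.  206.6] 125 [ 0.589  -0.0819  0.089 ]
y [ 36.7 381.4] 85 [ 0.2031 -0.297   0.089 ]
r [355.9 258. ] 105 [ 0.5687 -0.1368  0.089 ]
```

View pics/wrist1.png

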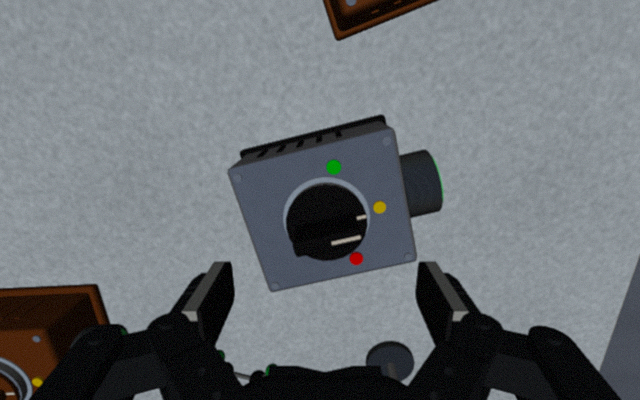

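Run:
```python
from h import *
from scipy.optimize import least_squares
T=np.load("T1.npy");D=np.load("wrist1.npy")
P=np.array([[.5453,-.0432],[.589,-.0819],[.5687,-.1368]])
f=lambda c:np.hypot(*(P-c[:2]).T)-.052
r=least_squares(f,[.54,-.096]);c=r.x;print("c",c,r.fun*1e3,np.degrees(np.arctan2(*(P-c).T[::-1])))
cor=plane("wrist",[(236,172),(388,135),(412,258),(273,287)],.085,T)[:,:2]
print("corner mean",cor.mean(0));print("edge",[np.degrees(np.arctan2(*(cor[j]-cor[i])[::-1])) for i,j in[(0,1),(3,2)]])
w=plane("wrist",[(332,243),(360,238)],.140,T);print(w,np.degrees(np.arctan2(*(w[1]-w[0])[1::-1])))
p=plane("wrist",[(361.5,217)],.101,T)[0];print("mark",p, np.degrees(np.arctan2(*(p[:2]-c)[::-1])))
print("lens",plane("wrist",[(390,357)],.11,T),deep("wrist",[(390,357)],D,T),plane("scene",[(243,298)],0),plane("scene",[(240,280)],.11))
```

```text
c [ 0.53848842 -0.0946278 ] [-0.12307016  0.09046864 -0.12288909] [ 82.45511953  14.14284516 -54.38271169]
corner mean [ 0.5396029  -0.09413747]
edge [np.float64(13.627062965703692), np.float64(13.401715767420681)]
[[ 0.54337141 -0.09453397  0.14      ]
 [ 0.5659401  -0.09010184  0.14      ]] 11.11057033965225
mark [ 0.57129677 -0.08763364  0.101     ] 12.034296728434686
lens [[ 0.60546147 -0.24175716  0.11      ]] [[ 0.62999526 -0.33769878  0.01414551]] [[ 0.64215422 -0.35821677  0.        ]] [[ 0.63956849 -0.35254194  0.11      ]]
```

Request:
jog_arm(
  motion=[
    [1, -34, -1, 0, 0],
    [1, 0, 0, 10, 7],
    [1, 0, 0, 10, 7],
    [1, 0, 0, 10, 7],
    [1, 0, 0, 10, 7],
    [1, 0, 0, 0, 7],
    [1, 0, 0, 0, 7],
    [1, 0, 0, 0, 7],
    [1, 0, 0, 0, 7],
    [1, 0, 0, 0, 7],
  ],
)

```text
time: 1.57
tool_pos: [0.5404, -0.0935, 0.191]
tcp_rot: [-3.057, -0.725, -0.0]
wrist_force: [0.1, 0.8, -0.4]
width: 1.001
grip_force: 0.0
```

Request:
jog_arm(
  motion=[
    [1, 0, 0, 0, 6.5],
    [1, 0, 0, 0, 7],
    [1, 0, 0, 0, 0],
    [1, 0, 0, 0, 0],
  ],
)

```text
time: 1.9
tool_pos: [0.54, -0.0937, 0.1911]
tcp_rot: [-3.119, -0.375, -0.0]
wrist_force: [0.2, 0.1, 0.0]
width: 1.002
grip_force: 0.0
```

Run:
```python
from h import *
c=bot.get_calibration("wrist");T=cam_pose("wrist",c);np.save("T2.npy",T)
im,D=bot.read_camera("wrist"); cv2.imwrite("pics/wrist2.png",im[...,::-1]); np.save("wrist2.npy",D)
s=bot.read_state();R=cv2.Rodrigues(s["tcp_rot"])[0];print(s["time"],s["tool_pos"],"yaxis deg",np.degrees(np.arctan2(R[1,1],R[0,1])),s["q"],s["wrist_force"])
```

```text
1.95 [ 0.53978264 -0.09371198  0.19112544] yaxis deg -76.27570440339082 [-2.17423033e-01  5.35011931e-02  1.92202931e+00  1.03303767e-04
  1.16604497e+00  1.11379847e+00] [-0.57152793 -0.38871421 -0.27308424]
```

View pics/wrist2.png

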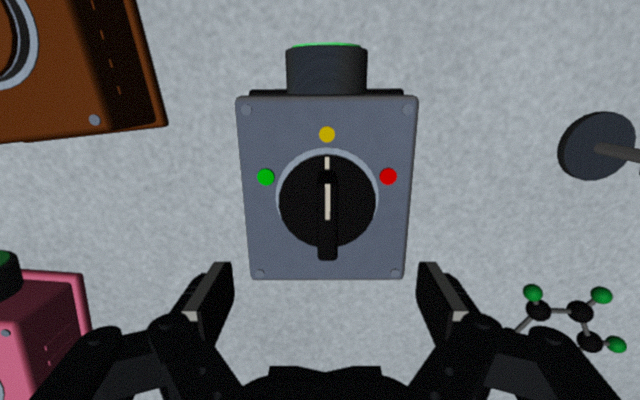

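The tool is lined up: bar at column 327 midway between the fingers, green stud at (266,177), red at (388,176), pointer at amber. Next I descend and grasp.

Request:
jog_arm(
  motion=[
    [1, -1, 0.5, 20, 0],
    [1, 0, 0, 25, 0],
    [1, 0, 0, 20, 0],
    [1, 0, 0, 18, 0],
    [1, 0, 0, 0, 0],
    [0, 0, 0, 0, 0],
    [-0.4, 0, 0, 0, 0],
    [-0.5, 0, 0, 0, 0],
    [-0.5, 0, 0, 0, 0],
  ],
  force=25,
)

```text
time: 2.7
tool_pos: [0.5395, -0.095, 0.11]
tcp_rot: [3.119, 0.37, 0.005]
wrist_force: [-0.4, -0.1, 0.2]
width: 0.453
grip_force: 0.0
```

Request:
jog_arm(
  motion=[
    [-1, 0, 0, 0, 0],
    [-1, 0, 0, 0, 0],
    [-1, 0, 0, 0, 0],
    [-1, 0, 0, 0, 0],
    [-1, 0, 0, 0, 0],
    [-1, 0, 0, 0, 0],
  ],
)

```text
time: 3.2
tool_pos: [0.539, -0.0954, 0.1094]
tcp_rot: [3.118, 0.369, 0.003]
wrist_force: [-0.8, -2.7, 4.6]
width: 0.157
grip_force: 28.4
```

Request:
jog_arm(
  motion=[
    [-1, 0, 0, 0, 0],
    [-1, 0, 0, -2, 0],
    [-1, 0, 0, -2, 0],
    [-1, 0, 0, -2, 0],
    [-1, 0, 0, -2, 0],
    [-1, 0, 0, -1.5, 0],
    [-1, 0, 0, 0, 0],
    [-1, 0, 0, 0, 0],
    [-1, 0, 0, 0, 0],
  ],
  force=40,
)

```text
time: 3.95
tool_pos: [0.5388, -0.0954, 0.1163]
tcp_rot: [3.119, 0.369, 0.002]
wrist_force: [5.6, -4.6, -8.8]
width: 0.156
grip_force: 39.9
```

Request:
jog_arm(
  motion=[
    [-1, 0, 0, -1, 0],
    [-1, 0, 0, -1, 0],
    [-1, 0, 0, 0, 0],
    [-1, 0, 0, 0, 0],
    [-1, 0, 0, 0, 0],
  ],
)

```text
time: 4.37
tool_pos: [0.5388, -0.0954, 0.1181]
tcp_rot: [3.119, 0.369, 0.002]
wrist_force: [6.1, -6.2, -9.1]
width: 0.158
grip_force: 39.9
```

Run:
```python
from h import *
im,D=bot.read_camera("wrist"); cv2.imwrite("pics/wrist3.png",im[...,::-1])
s=bot.read_state();print(s["time"],s["tool_pos"],s["wrist_force"],s["torque"],s["q"])
```

```text
4.4167 [ 0.53875629 -0.09538199  0.11815092] [ 6.11531005 -4.47943838 -9.96214444] [-0.79003042 -1.07970734 -0.02873345] [-2.20285299e-01  1.21766160e-01  1.99285808e+00 -8.56294568e-04
  1.02525349e+00  1.11529962e+00]
```

View pics/wrist3.png

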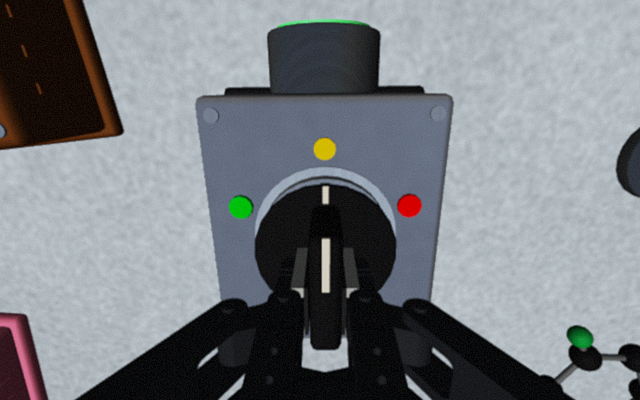

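Lifted about 9 mm: spring reading about -9.5 N, TCP up 8.7 mm. Next I relieve the side load and test-turn a little.

Request:
jog_arm(
  motion=[
    [-1, 0.6, 0.7, 0, 0],
    [-1, 0, 0, 0, -2],
    [-1, 0, 0, 0, -2],
    [-1, 0, 0, 0, -2],
    [-1, 0, 0, 0, 0],
    [-1, 0, 0, 0, 0],
  ],
)

```text
time: 4.92
tool_pos: [0.5388, -0.0955, 0.1178]
tcp_rot: [3.096, 0.532, -0.0]
wrist_force: [5.6, -4.4, -9.8]
width: 0.161
grip_force: 39.9
```

```bash
cat > st.py <<'E'
from h import *
s=bot.read_state();R=cv2.Rodrigues(s["tcp_rot"])[0];print(s["time"],s["tool_pos"].round(4),"turn",np.degrees(np.arctan2(R[1,1],R[0,1])).round(2)+76.3,s["wrist_force"].round(1),s["torque"].round(2))
E
python3 st.py
```

```text
4.9167 [ 0.5388 -0.0955  0.1178] turn 5.810000000000002 [ 5.6 -4.4 -9.8] [-0.62 -0.9  -0.  ]
```

Request:
jog_arm(
  motion=[
    [-1, 0, 0, 0, -4.5],
    [-1, 0, 0, 0, -5],
    [-1, 0, 0, 0, -5],
    [-1, 0, 0, 0, -5],
    [-1, 0, 0, 0, -5],
    [-1, 0, 0, 0, -5],
    [-1, 0, 0, 0, -5],
    [-1, 0, 0, 0, -5],
    [-1, 0, 0, 0, -4.5],
    [-1, 0, 0, 0, 0],
  ],
)

```text
time: 5.75
tool_pos: [0.5391, -0.0959, 0.1179]
tcp_rot: [2.668, 1.657, -0.0]
wrist_force: [6.4, -4.6, -10.1]
width: 0.159
grip_force: 39.9
```

Request:
jog_arm(
  motion=[
    [-1, 0, 0, 0, 0],
    [-1, 0, 0, 0.7, 0],
    [-1, 0, 0, 0.7, 0],
    [-1, 0, 0, 0.6, 0],
    [-1, 0, 0, 0, 0],
    [-1, 0, 0, 0, 0],
  ],
)

```text
time: 6.25
tool_pos: [0.5392, -0.096, 0.1173]
tcp_rot: [2.67, 1.653, -0.0]
wrist_force: [2.0, -4.9, -1.8]
width: 0.154
grip_force: 41.1
```

```bash
python3 st.py
```

```text
6.25 [ 0.5392 -0.096   0.1173] turn 49.81 [ 2.  -4.9 -1.8] [-0.61 -0.35  0.03]
```

I've touched the land: the pull relaxed from -10 to -2 N at 49.8°. Now I search in 2° steps with a light preload. In a notch, the downward pull should return.

Request:
jog_arm(
  motion=[
    [-1, 0, 0, 0, -1],
    [-1, 0, 0, 0, -1],
    [-1, 0, 0, 0, 0],
    [-1, 0, 0, 0, 0],
  ],
)

```text
time: 6.58
tool_pos: [0.5392, -0.096, 0.1173]
tcp_rot: [2.641, 1.699, 0.0]
wrist_force: [2.1, -4.6, -1.7]
width: 0.157
grip_force: 41.0
```

Request:
jog_arm(
  motion=[
    [-1, 0, 0, 0, -1],
    [-1, 0, 0, 0, -1],
    [-1, 0, 0, 0, 0],
    [-1, 0, 0, 0, 0],
  ],
)

```text
time: 6.92
tool_pos: [0.5393, -0.096, 0.1173]
tcp_rot: [2.611, 1.744, 0.0]
wrist_force: [1.3, -4.9, -2.5]
width: 0.156
grip_force: 40.9
```

Request:
jog_arm(
  motion=[
    [-1, 0, 0, 0, -1],
    [-1, 0, 0, 0, -1],
    [-1, 0, 0, 0, 0],
    [-1, 0, 0, 0, 0],
  ],
)

```text
time: 7.25
tool_pos: [0.5392, -0.096, 0.1173]
tcp_rot: [2.58, 1.79, 0.0]
wrist_force: [2.3, -5.4, -1.7]
width: 0.154
grip_force: 40.9
```

Request:
jog_arm(
  motion=[
    [-1, 0, 0, 0, -1],
    [-1, 0, 0, 0, -1],
    [-1, 0, 0, 0, 0],
    [-1, 0, 0, 0, 0],
  ],
)

```text
time: 7.58
tool_pos: [0.5393, -0.096, 0.1173]
tcp_rot: [2.549, 1.834, 0.0]
wrist_force: [1.9, -5.5, -1.9]
width: 0.156
grip_force: 40.9
```

Request:
jog_arm(
  motion=[
    [-1, 0, 0, 0, -1],
    [-1, 0, 0, 0, -1],
    [-1, 0, 0, 0, 0],
    [-1, 0, 0, 0, 0],
  ],
)

```text
time: 7.92
tool_pos: [0.5393, -0.096, 0.1173]
tcp_rot: [2.516, 1.879, 0.0]
wrist_force: [2.2, -5.0, -2.1]
width: 0.159
grip_force: 40.9
```

Request:
jog_arm(
  motion=[
    [-1, 0, 0, 0, -1],
    [-1, 0, 0, 0, -1],
    [-1, 0, 0, 0, 0],
    [-1, 0, 0, 0, 0],
  ],
)

```text
time: 8.25
tool_pos: [0.5393, -0.0961, 0.1173]
tcp_rot: [2.483, 1.922, 0.0]
wrist_force: [2.4, -4.1, -2.6]
width: 0.158
grip_force: 40.9
```

Request:
jog_arm(
  motion=[
    [-1, 0, 0, 0, -1],
    [-1, 0, 0, 0, -1],
    [-1, 0, 0, 0, 0],
    [-1, 0, 0, 0, 0],
  ],
)

```text
time: 8.58
tool_pos: [0.5393, -0.0961, 0.1173]
tcp_rot: [2.449, 1.965, 0.0]
wrist_force: [2.3, -5.4, -2.9]
width: 0.158
grip_force: 40.9
```

The near side is clear up to 64°, so I skip ahead to 72° (far-side notches lie at 74–84°).

Request:
jog_arm(
  motion=[
    [-1, 0, 0, 0, -1],
    [-1, 0, 0, 0, -1],
    [-1, 0, 0, 0, -1],
    [-1, 0, 0, 0, -1],
    [-1, 0, 0, 0, 0],
    [-1, 0, 0, 0, 0],
  ],
)

```text
time: 9.08
tool_pos: [0.5394, -0.0961, 0.1173]
tcp_rot: [2.379, 2.049, 0.0]
wrist_force: [2.4, -4.3, -3.2]
width: 0.159
grip_force: 40.9
```

```bash
python3 st.py
```

```text
9.0833 [ 0.5394 -0.0961  0.1173] turn 67.78999999999999 [ 2.4 -4.3 -3.2] [-0.7  -0.47 -0.05]
```

Request:
jog_arm(
  motion=[
    [-1, 0, 0, 0, -1],
    [-1, 0, 0, 0, -1],
    [-1, 0, 0, 0, -1],
    [-1, 0, 0, 0, -1],
    [-1, 0, 0, 0, 0],
    [-1, 0, 0, 0, 0],
  ],
)

```text
time: 9.58
tool_pos: [0.5395, -0.0961, 0.1172]
tcp_rot: [2.306, 2.131, 0.0]
wrist_force: [3.7, -4.6, -2.8]
width: 0.157
grip_force: 40.7
```

Request:
jog_arm(
  motion=[
    [-1, 0, 0, 0, -1],
    [-1, 0, 0, 0, -1],
    [-1, 0, 0, 0, 0],
    [-1, 0, 0, 0, 0],
  ],
)

```text
time: 9.92
tool_pos: [0.5394, -0.096, 0.1164]
tcp_rot: [2.268, 2.172, -0.0]
wrist_force: [5.4, -5.6, -7.9]
width: 0.153
grip_force: 40.1
```

It's the notch: z dropped and the pull returned to -7.9 N. I'll lower gently to confirm.

Request:
jog_arm(
  motion=[
    [-1, 0, 0, 1, 0],
    [-1, 0, 0, 1, 0],
    [-1, 0, 0, 1, 0],
    [-1, 0, 0, 1, 0],
    [-1, 0, 0, 0, 0],
    [-1, 0, 0, 0, 0],
  ],
)

```text
time: 10.42
tool_pos: [0.5393, -0.096, 0.1128]
tcp_rot: [2.267, 2.172, -0.0]
wrist_force: [3.5, -5.6, -6.3]
width: 0.157
grip_force: 40.6
```

```bash
python3 st.py
```

```text
10.4167 [ 0.5393 -0.096   0.1128] turn 73.85 [ 3.5 -5.6 -6.3] [-0.74 -0.68  0.22]
```

Request:
jog_arm(
  motion=[
    [-1, 0, 0, 0, -0.8],
    [-1, 0, 0, 1, 0],
    [-1, 0, 0, 1, 0],
    [-1, 0, 0, 0.5, 0],
    [-1, 0, 0, 0, 0],
    [-1, 0, 0, 0, 0],
  ],
)

```text
time: 10.92
tool_pos: [0.5394, -0.096, 0.11]
tcp_rot: [2.253, 2.187, 0.0]
wrist_force: [5.8, -4.5, -7.0]
width: 0.159
grip_force: 40.2
```

```bash
python3 st.py
```

```text
10.9167 [ 0.5394 -0.096   0.11  ] turn 74.61999999999999 [ 5.8 -4.5 -7. ] [-0.81 -0.84  0.06]
```

Nearly seated, and the torque has gone. Releasing now and retreating upward.

Request:
jog_arm(
  motion=[
    [-0.6, 0, 0, 0, 0],
    [-0.5, 0, 0, 0, 0],
    [0, 0, 0, 0, 0],
    [1, 0, 0, 0, 0],
    [1, 0, 0, 0, 0],
    [1, 0, 0, 0, 0],
    [1, 0, 0, 0, 0],
    [1, 0, 0, 0, 0],
    [1, 0, 0, 0, 0],
  ],
)

```text
time: 11.67
tool_pos: [0.5389, -0.0952, 0.1114]
tcp_rot: [2.254, 2.188, 0.0]
wrist_force: [0.3, -0.7, -0.6]
width: 0.996
grip_force: 0.0
```

Request:
jog_arm(
  motion=[
    [1, 0, 0, -5, 0],
    [1, 0, 0, -15, 0],
    [1, 0, 0, -20, 0],
    [1, 0, 0, -20, 0],
    [1, 0, 0, -20, 0],
    [1, 0, 0, -10, 0],
    [1, 0, 0, 0, 0],
    [1, 0, 0, 0, 0],
  ],
)

```text
time: 12.33
tool_pos: [0.5392, -0.0954, 0.2017]
tcp_rot: [2.253, 2.187, 0.001]
wrist_force: [0.2, -0.7, 1.1]
width: 0.999
grip_force: 0.0
```

```bash
python3 - <<'E'
from h import *
c=bot.get_calibration("wrist");T=cam_pose("wrist",c);np.save("T4.npy",T)
im,D=bot.read_camera("wrist"); cv2.imwrite("pics/wrist4.png",cv2.resize(im[100:320,200:460,::-1],None,fx=2.5,fy=2.5)); np.save("wrist4.npy",D)
E
python3 st.py
```

```text
12.3833 [ 0.5384 -0.0952  0.2005] turn 74.6 [-0.7  0.2 -0.9] [ 0.01  0.   -0.03]
```

View pics/wrist4.png

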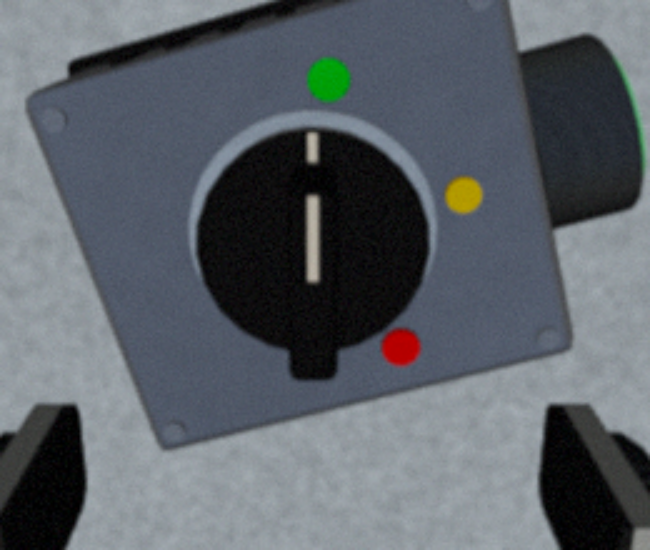

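The pointer sits by the green stud at crop (312,148), with the stud at (329,80). I'll check the seated height from depth against the image taken before lifting.

Run:
```python
from h import *
def z(n,t,box):
    D=np.load(n);T=np.load(t);px=[(x,y) for y in range(box[1],box[3]) for x in range(box[0],box[2])]
    return np.median(deep("wrist",px,D,T)[:,2]).round(4)
print("before bar,skirt,top",z("wrist2.npy","T2.npy",(324,190,330,215)),z("wrist2.npy","T2.npy",(290,190,305,215)),z("wrist2.npy","T2.npy",(260,240,275,260)))
print("after ",z("wrist4.npy","T4.npy",(322,180,328,210)),z("wrist4.npy","T4.npy",(285,185,300,210)),z("wrist4.npy","T4.npy",(265,240,272,255)))
```

```text
before bar,skirt,top 0.1415 0.1019 0.086
after  0.1414 0.1019 0.0858
```

The knob is fully seated: bar and skirt heights match the start. Handing in.

```bash
python3 -c "
from workcell import bot
print(bot.finish_job())"
```

```text
the job is handed in; nothing more can be done
None
```

The filter is changed from amber to green: the knob is fully down in the notch by the green stud (about 74° from the start), let go, and handed in after about 12.4 s of robot time, though the hand-in returned no verdict.

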